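# Pack the wedge-shaped sample cassettes head to tail in their storage box

## Robot

A 7-joint arm with a two-finger parallel gripper is mounted at the origin on the work surface. World frame = base frame: x ahead of the robot, y to its left, z up, the work surface at z = 0. Lengths are in mm, angles in rad, forces in N, time in s.
With the tool pointing down it reaches from about 400 to 875 mm from the base axis. Payload 4.4 kg.
Tool frame: the origin (TCP) lies at the very end of the fingers, on their centre line; the grasp point (between the pads) lies 19 mm behind it; z points along the fingers, y is the direction in which the jaws open and shut (so a half turn about z gives the same grasp; the last joint's range is limited). The gripper opens to 85 mm and grips with 20 to 120 N. Pads are 22 mm wide; open, the fingers measure 114 mm over their backs; the gripper's body (76 mm by 85 mm) begins 54 mm behind the grasp point. The pads swing forward as they close: fully open they stand 13 mm farther back than shut.
Start: joints at [1.142, 0.628, 0.038, 1.517, -0.027, 0.996, -0.02], TCP at [230.709, -607.693, 231.313] pointing down, gripper open.
Joint ranges: [-3.06, 3.06], [-0.37, 2.12], [-1.25, 1.32], [0.18, 2.47], [-1.1, 4.24], [0.23, 1.98], [-2.94, 2.94]. Speed limits (rad/s): [2.57, 2.57, 3.14, 3.14, 3.14, 3.14, 3.14].

## Interface

Orientations are given as [roll, pitch, yaw] about the fixed x, y, z axes, in that order (R = Rz(yaw) Ry(pitch) Rx(roll)).
In Python, from cell import ctrl, eyes gives the robot as it stands.
- The arm moves only by the tool move_arm, never from a script. Its argument "increments" is a list of rows, each a list of 6 numbers: the shift along the tool's x, y, z in cm, then the turn, a rotation vector about the tool's x, y, z in degrees. In form: [[x, y, z, wx, wy, wz], ...]. A call has 1 to 20 rows; each row is the pose to reach, as a shift and turn from the pose commanded when the call began, along the tool's axes at that moment; what a row does not reach only later rows make up. A row lasts 1/10 s, in which the tool goes at most 50 mm and 8.59 degrees, less where a joint would pass 70% of its speed; a pose out of reach is approached as far as the arm can. A call with a gripper value outside its range is refused whole. "grip" is the opening, from -1 (shut) to 1 (fully open), set as the call begins (left out, the last holds). The fingers move at their own pace and stop on an object; the grip force is fixed at half the most. Time passes only in rows, so rows that repeat a pose let the fingers close. It gives the time, the measured TCP pose, the force and the opening at its end, in the units of the state.
- ctrl.read_state(): the state, without advancing time (a new reading comes with each control period).
- eyes.get_image(name): name is "side" or "top"; returns the picture (384x512x3 uint8, red, green, blue); there is no depth.
- eyes.calibration(name): a dict with "fx", "fy", "cx", "cy" (pixels), "dist" ([k1, k2, p1, p2, k3] as OpenCV has them; the pictures are not rectified), "pose" (4x4, takes a point from camera to world coordinates). Camera axes: x right, y up, looking along -z (the intrinsics and any distortion apply to the point x, -y, -z); pixel columns grow to the right and rows downward; lengths in mm; the calibration is good to about 2 mm. A picture is of the moment at which its call begins. calibration takes no time and is no camera call.
- ctrl.finish_job(): hands the job in, once; it reports no verdict.
The state is a dict: "clock": time; "qpos": joint angles; "qd": joint speeds; "tau": joint torques, N m; "eef_pos": TCP position; "tool_rot": TCP orientation; "force": force on the tool from outside, world axes, zero at the start; "torque": the same for the moment, N m; "width": finger opening in mm.
Only numpy, scipy, OpenCV 4.12 (cv2) and the standard library are available. Lean on these libraries where they do the work, as an engineer would, in place of code of your own. Each camera call takes 0.05 s, during which the arm holds its last target. There are 200 camera calls.

## Task

Pack all four wedge-shaped sample cassettes into the open storage box so that they alternate head to tail and all stand flat on its floor: one is already in there but stands out of place, one is on the bench and two are on the sloping rack. Set them in rather than dropping them, do not tip any over, and leave the canister, the mortar and the bottle where they are.

Things in the scene. Friction and masses are not known exactly. Their poses are not given: they have to be found in the camera images.
- box: Open grey plastic storage box, fixed. Outside 106 (x) x 180 (y) x 30 mm high, walls and floor 4 mm: inside 98 x 172 mm. The four cassettes lie along x, side by side along y, heads alternating to +x and -x; the one nearest the -y end wall has its head to +x. About 12 mm to spare in all. Origin: centre of the underside; inner floor at z = 4 mm.
- cassette_a: Closed white plastic cassette, 0.14 kg, a wedge in plan: 90 mm long (x), 40 high; head 54 wide at x = +45, tail 26 wide at x = -45. One long side is square to the ends (y = -20), the other slants (y = +6 at tail, +20 at middle, +34 at head). Origin on the underside at mid-length; z up. Stands loose in the box, head to box +x, 25 to 55 mm too far from the -y wall.
- cassette_b: Same cassette, on the open bench, head towards the robot within 75 degrees. Each of the four has a grip tab on top, over its origin: 12 mm thick along x, 24 wide along y, from 40 to 70 mm above the underside; grip it across the 12 mm (fingers before and behind along x). The lower edges are bevelled 3 mm.
- cassette_c: Same cassette and axes, on the sloping rack beside cassette_d, lengthwise up the slope, head uphill: it and its tab lean 30 degrees towards the rack's -x.
- cassette_d: Same cassette and axes, on the sloping rack beside cassette_c, lengthwise up the slope, head downhill: it and its tab lean 30 degrees towards the rack's -x.
- rack: Fixed grey plastic drying rack, 190 mm wide (y): a board that rises at 30 degrees towards its +x side (top face 50 mm above the bench over the origin, low edge about 22 mm, high edge about 85 mm), with a 12 mm lip along the low edge. Origin: centre of the underside, on the bench.
- canister: Bystander: round steel canister with a small knob on its lid, 88 mm across, 115 mm high. Origin: centre of the underside.
- mortar: Bystander: white porcelain mortar with its pestle, about 96 mm across, 70 mm high. Origin: centre of the underside.
- wash_bottle: Bystander: clear glass bottle with a white cap, 56 mm across, 130 mm high. Origin: centre of the underside.

How it is judged (in metres and radians):
At the end, for the whole second after the job is handed in: All four cassettes stand in the box, released and at rest: each underside within 3.5 mm of the box floor, upright within 3.4 degrees, its origin within 12 mm of the box's long centre line and within 72 mm of the box's centre along y (only the head-to-tail arrangement has room for this) (x of cassette_a in the frame of box between -0.012 and 0.012 m and y of cassette_a in the frame of box between -0.072 and 0.072 m and z of cassette_a in the frame of box between 0 and 0.0075 m and angle between each of cassette_a, cassette_b, cassette_c, cassette_d's own z axis and vertical below 0.06 rad and linear speed of each of cassette_a, cassette_b, cassette_c, cassette_d below 0.01 m/s and contact force between each of cassette_a, cassette_b, cassette_c, cassette_d and the fingers below 0.05 N and x of cassette_b in the frame of box between -0.012 and 0.012 m and y of cassette_b in the frame of box between -0.072 and 0.072 m and z of cassette_b in the frame of box between 0 and 0.0075 m and x of cassette_c in the frame of box between -0.012 and 0.012 m and y of cassette_c in the frame of box between -0.072 and 0.072 m and z of cassette_c in the frame of box between 0 and 0.0075 m and x of cassette_d in the frame of box between -0.012 and 0.012 m and y of cassette_d in the frame of box between -0.072 and 0.072 m and z of cassette_d in the frame of box between 0 and 0.0075 m); the robot touches nothing.
It fails at once if the canister, the mortar or the bottle pushed more than 20 mm or tipped over (distance of any of canister, mortar, wash_bottle from where it was at the start of the episode above 0.02 m or angle between any of canister, mortar, wash_bottle's own z axis and vertical above 0.4 rad).
It fails at once if a cassette tipped over (more than 60 degrees) (angle between any of cassette_a, cassette_b, cassette_c, cassette_d's own z axis and vertical above 1.05 rad).
It fails at once if a cassette let fall into the box (free of the fingers, more than 8 mm above the box floor, faster than 0.6 m/s) ((x of cassette_a in the frame of box between -0.012 and 0.012 m and y of cassette_a in the frame of box between -0.072 and 0.072 m and z of cassette_a in the frame of box between 0.012 and 0.05 m and linear speed of cassette_a above 0.6 m/s and contact force between cassette_a and the fingers below 0.01 N) or (x of cassette_b in the frame of box between -0.012 and 0.012 m and y of cassette_b in the frame of box between -0.072 and 0.072 m and z of cassette_b in the frame of box between 0.012 and 0.05 m and linear speed of cassette_b above 0.6 m/s and contact force between cassette_b and the fingers below 0.01 N) or (x of cassette_c in the frame of box between -0.012 and 0.012 m and y of cassette_c in the frame of box between -0.072 and 0.072 m and z of cassette_c in the frame of box between 0.012 and 0.05 m and linear speed of cassette_c above 0.6 m/s and contact force between cassette_c and the fingers below 0.01 N) or (x of cassette_d in the frame of box between -0.012 and 0.012 m and y of cassette_d in the frame of box between -0.072 and 0.072 m and z of cassette_d in the frame of box between 0.012 and 0.05 m and linear speed of cassette_d above 0.6 m/s and contact force between cassette_d and the fingers below 0.01 N)).
It also fails if it takes over 72 s, if anything falls off the work surface, if the arm or the gripper's body presses on something with over 40 N, if the wrist force passes 120 N, or if a joint passes its speed limit or range.

## Working session

There is one attempt and no reset: what is moved stays moved. The work goes in short steps, Python scripts to look and compute and a tool call to move; the robot and the scene stay as the last step left them, time stands still between calls to the robot, and variables do not carry over. Pictures are saved under pics/ and viewed, about 8 in all and at most 12, crops included, and the job is handed in when it is done.

Besides the shell and the picture viewer there is one more tool, called after ">>>" in YAML: its name, and indented under it one key for each argument. move_arm: Moves the arm, as the interface text tells. Its arguments: {"type":"object","properties":{"increments":{"type":"array","items":{"type":"array","items":{"type":"number"}}},"grip":{"type":"number"}},"required":["increments"]}

```bash
ls; mkdir -p pics; python3 - <<'E'
from cell import ctrl, eyes
import cv2
print(ctrl.read_state())
for n in("top","side"):
    im=eyes.get_image(n); cv2.imwrite(f"pics/{n}0.png",im[:,:,::-1])
    c=eyes.calibration(n); print(n,{k:(v.round(4).tolist() if hasattr(v,'round') and hasattr(v,'tolist') else v) for k,v in c.items()})
a=cv2.imread("pics/top0.png");b=cv2.imread("pics/side0.png")
cv2.imwrite("pics/top0b.png",cv2.resize(a,(800,600),interpolation=cv2.INTER_CUBIC))
cv2.imwrite("pics/side0b.png",cv2.resize(b,(800,600),interpolation=cv2.INTER_CUBIC))
E
```

```text
pics
{'clock': 0.0, 'qpos': array([ 1.1421766 ,  0.62938603,  0.03844057,  1.51839288, -0.02697703,
        0.99631714, -0.02002545]), 'qd': array([ 4.45512196e-04, -6.68155995e-05,  1.27951628e-03, -1.25372365e-03,
        7.49701991e-04, -5.20506313e-04,  4.95857074e-04]), 'tau': array([ 1.74781658e-04, -5.63400507e+01,  1.22653484e+00, -1.93451536e+01,
        1.10796030e-02,  1.05549971e-02,  6.05311982e-06]), 'eef_pos': array([ 230.48249144, -607.06947682,  230.35527837]), 'tool_rot': array([-3.13960787e+00,  4.75110077e-05,  3.62807378e-01]), 'force': array([-0.85437669,  0.50221558, -0.24924459]), 'torque': array([ 0.02505195, -0.01132762, -0.00759933]), 'width': 85.52600100715864}
top {'fx': 483.01984546713453, 'fy': 483.01984546713453, 'cx': 249.81893912957938, 'cy': 191.8399525493284, 'dist': [-0.1954, 0.0, 0.0, 0.0, 0.0], 'pose': [[0.0184, 0.9965, -0.0813, 413.4392], [-0.9998, 0.0191, 0.0076, 1.9362], [0.0091, 0.0812, 0.9967, 1776.8278], [0.0, 0.0, 0.0, 1.0]]}
side {'fx': 365.42687753352277, 'fy': 365.42687753352277, 'cx': 253.8563920761566, 'cy': 191.2663367705643, 'dist': [0.0042, 0.0, 0.0, 0.0, 0.0], 'pose': [[-0.9733, 0.1066, -0.2031, 331.3991], [-0.2293, -0.4455, 0.8654, 904.3677], [0.0018, 0.8889, 0.4581, 564.9135], [0.0, 0.0, 0.0, 1.0]]}
```

View pics/top0b.png

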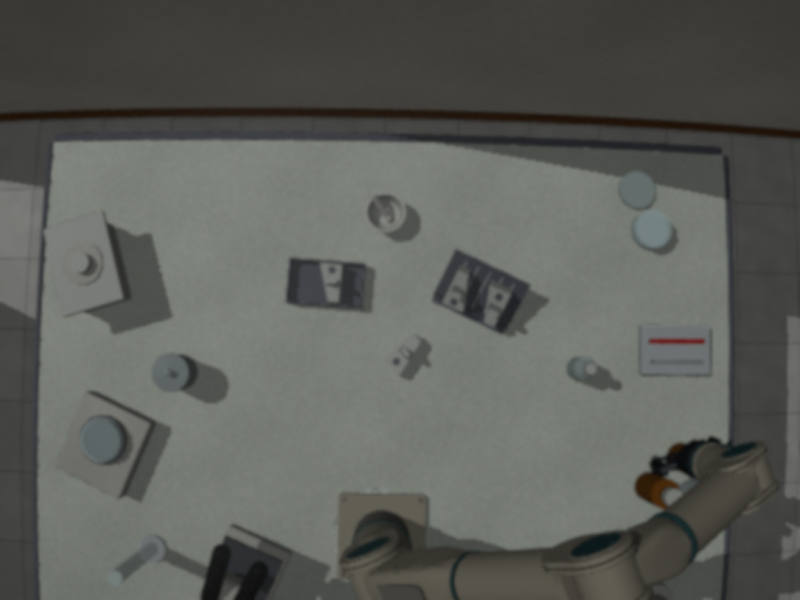

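View pics/side0b.png

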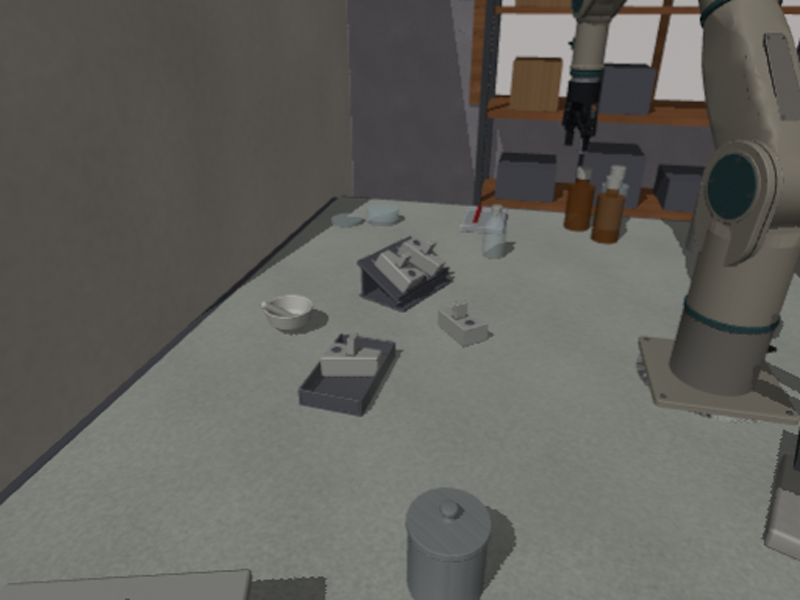

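Top view: box about (327,285) with A in it, rack about (480,290) with C and D, B about (407,357). I'll zoom both views for exact points.

```bash
cat > h.py <<'E'
import numpy as np, cv2
from cell import ctrl, eyes
from scipy.spatial.transform import Rotation as R
C={n:eyes.calibration(n) for n in("top","side")}
def ray(n,px):
    c=C[n];K=np.array([[c['fx'],0,c['cx']],[0,c['fy'],c['cy']],[0,0,1.]])
    p=cv2.undistortPoints(np.array(px,float).reshape(-1,1,2),K,np.array(c['dist'],float))[:,0]
    P=np.array(c['pose']);d=np.c_[p[:,0],-p[:,1],-np.ones(len(p))]@P[:3,:3].T
    return P[:3,3],d
def onz(n,px,z):
    o,d=ray(n,px);z=np.broadcast_to(z,len(d));return o+d*((z-o[2])/d[:,2])[:,None]
def proj(n,X):
    c=C[n];P=np.array(c['pose']);q=(np.array(X,float).reshape(-1,3)-P[:3,3])@P[:3,:3]
    K=np.array([[c['fx'],0,c['cx']],[0,c['fy'],c['cy']],[0,0,1.]])
    return cv2.projectPoints(q*[1,-1,-1],np.zeros(3),np.zeros(3),K,np.array(c['dist'],float))[0][:,0]
def tri(a,b):
    o1,d1=ray("top",[a]);o2,d2=ray("side",[b]);d1=d1[0]/np.linalg.norm(d1);d2=d2[0]/np.linalg.norm(d2)
    s=np.linalg.lstsq(np.c_[d1,-d2],o2-o1,rcond=None)[0];p,q=o1+s[0]*d1,o2+s[1]*d2
    return (p+q)/2,np.linalg.norm(p-q)
def crop(im,x,y,w,h,f):
    t=cv2.resize(im[y:y+h,x:x+w],None,fx=f,fy=f,interpolation=cv2.INTER_CUBIC)
    t=np.clip(t.astype(float)*1.5,0,255).astype(np.uint8)
    for i in range(0,w,10): cv2.putText(t,str(x+i),(int((i+.5)*f),8),0,.3,(0,0,255));cv2.line(t,(int((i+.5)*f),10),(int((i+.5)*f),14),(0,0,255))
    for i in range(0,h,10): cv2.putText(t,str(y+i),(0,int((i+.5)*f)+3),0,.3,(0,0,255));
    return t
E
python3 - <<'E'
from h import *
a=cv2.imread("pics/top0.png");b=cv2.imread("pics/side0.png")
cv2.imwrite("pics/c_top.png",crop(a,178,155,165,95,4.8))
cv2.imwrite("pics/c_side.png",crop(b,185,145,135,120,5))
E
```

```text
(no output)
```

View pics/c_top.png

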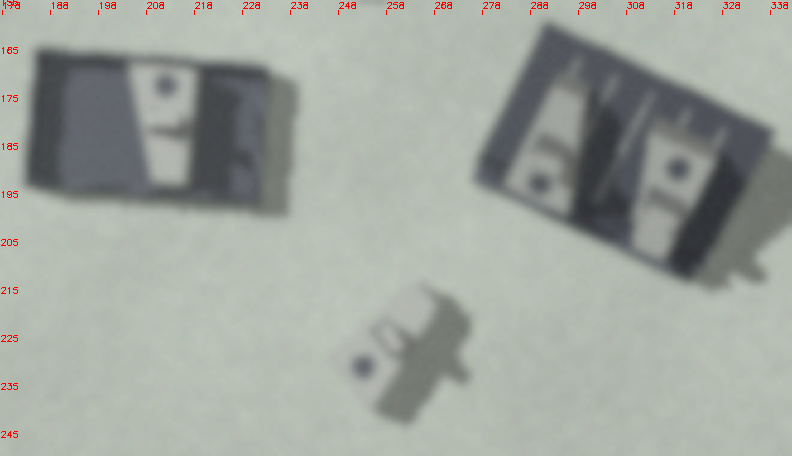

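View pics/c_side.png

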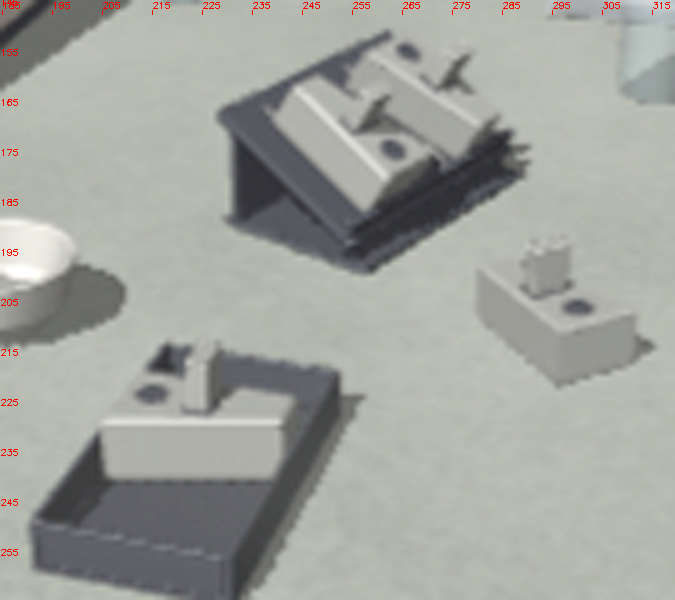

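Box corners, wedge corners and the dark head dots are clear in both crops. On the rack the left wedge has its dot downhill (D) and the right one uphill (C). B's dot is towards the robot. Next I fit poses to these points and check the residuals.

```bash
cat > fit0.py <<'E'
from h import *
from scipy.optimize import least_squares
T=lambda u,v:("top",178+(u+.5)/4.8-.5,155+(v+.5)/4.8-.5)
S=lambda u,v:("side",185+(u+.5)/5-.5,145+(v+.5)/5-.5)
ims={n:cv2.cvtColor(cv2.imread(f"pics/{n}0.png"),cv2.COLOR_BGR2GRAY).astype(float) for n in("top","side")}
def dot(p):
    n,u,v=p;r=3;u0,v0=int(round(u)),int(round(v));w=ims[n][v0-r:v0+r+1,u0-r:u0+r+1]
    w=np.clip(np.median(w)-12-w,0,None);g=np.mgrid[-r:r+1,-r:r+1];return (n,u0+(w*g[1]).sum()/w.sum(),v0+(w*g[0]).sum()/w.sum())
box=[((53,90,30),T(38,50)),((-53,90,30),T(26,187)),((53,-90,30),T(270,67)),((-53,-90,30),T(262,208)),
 ((53,90,30),S(33,521)),((-53,90,30),S(233,560)),((-53,-90,30),S(340,372)),((53,-90,30),S(165,346)),((53,90,0),S(35,568))]
A=[((45,34,40),T(128,65)),((45,-20,40),T(200,67)),((-45,-20,40),T(190,186)),((-45,6,40),T(151,184)),
 ((45,34,40),S(102,422)),((-45,6,40),S(284,422)),((-45,-20,40),S(296,398)),((45,34,3),S(106,476)),((-45,6,3),S(279,476)),('d',dot(T(166,86))),('d',dot(S(152,393)))]
B=[((-45,-20,40),S(479,266)),((45,-20,40),S(560,331)),((45,34,40),S(636,316)),((45,-20,0),S(560,385)),((45,34,0),S(632,361)),((-45,-20,0),S(481,310)),
 ('d',dot(T(363,367))),('d',dot(S(578,307))),((0,0,70),T(388,337))]
D=[((-45,-20,40),S(298,88)),((45,-20,40),S(391,180)),((45,-20,3),S(373,211)),((-45,-20,3),S(277,115)),((45,-20,40),T(505,185)),((-45,-20,40),T(560,72)),('d',dot(T(540,184))),('d',dot(S(393,150)))]
Cc=[((45,34,40),T(650,120)),((45,-20,40),T(718,145)),((-45,6,40),T(632,250)),((-45,-20,40),T(665,262)),((-45,6,3),S(462,157)),('d',dot(T(679,168))),('d',dot(S(408,50)))]
rack=[((60.6,95,85),T(545,22)),((60.6,-95,85),T(775,130)),((60.6,95,85),S(218,115)),((60.6,-95,85),S(392,35))]
Rz=lambda a:R.from_euler('z',a)
def frames(p):
    f={}
    f['box']=(Rz(p[2]),np.r_[p[0:2],0]);f['A']=(Rz(p[5]),np.r_[p[3:5],4]);f['B']=(Rz(p[8]),np.r_[p[6:8],0])
    Rr=Rz(p[11]);o=np.r_[p[9:11],0];f['rack']=(Rr,o)
    for k,i,h in(('C',12,0),('D',15,np.pi)):
        f[k]=(Rr*R.from_euler('y',-30,degrees=True)*Rz(h+p[i+2]),o+Rr.apply([p[i],p[i+1],50+p[i]*np.tan(np.pi/6)]))
    return f
O=dict(box=box,A=A,B=B,C=Cc,D=D,rack=rack)
def res(p,full=False):
    f=frames(p);out=[];names=[]
    for k,l in O.items():
        for X,m in l:
            X=(p[18],p[19],40) if X=='d' else X
            e=proj(m[0],f[k][0].apply(X)+f[k][1])[0]-m[1:];out+=list(e);names.append((k,m[0],tuple(np.round(X)),e.round(1).tolist()))
    return names if full else np.r_[out,(p[[14,17]])*20]
g=onz("top",[T(148,127)[1:],T(165,127)[1:],T(388,337)[1:],T(625,150)[1:]],[30,44,70,60])
p0=np.r_[g[0][:2],0,g[1][:2],0,g[2][:2],-2.6,g[3][:2],-.4,0,-40,0,0,40,0,30,5]
s=least_squares(res,p0,loss='soft_l1')
if __name__=="__main__":
    f=frames(s.x);print(s.cost,s.x[18:20],s.x[12:18].round(2))
    for k in f: print(k,f[k][1].round(1),np.degrees(f[k][0].as_euler('ZYX')).round(1))
    for n in res(s.x,True): print(*n)
    Rb,ob=f['box'];print('A in box',Rb.inv().apply(f['A'][1]-ob))
E
python3 fit0.py
```

```text
24.242830364072365 [28.10690638  1.90538692] [ 1.610e+00 -4.237e+01  3.000e-02 -2.320e+00  4.501e+01 -2.000e-02]
box [591.3 140.7   0. ] [-3.2  0.   0. ]
A [591.8 124.7   4. ] [-3.5  0.   0. ]
B [432.3 -46.7   0. ] [130.2   0.    0. ]
rack [ 573.8 -215.2    0. ] [-24.8   0.    0. ]
C [ 557.5 -254.3   50.9] [-23.1 -30.   -0.9]
D [ 590.6 -173.4   48.7] [154.1  30.   -0.5]
box top (np.int64(53), np.int64(90), np.int64(30)) [-0.6, 0.2]
box top (np.int64(-53), np.int64(90), np.int64(30)) [-0.6, 0.5]
box top (np.int64(53), np.int64(-90), np.int64(30)) [0.1, 0.2]
box top (np.int64(-53), np.int64(-90), np.int64(30)) [-0.5, -0.2]
box side (np.int64(53), np.int64(90), np.int64(30)) [-0.7, -0.3]
box side (np.int64(-53), np.int64(90), np.int64(30)) [0.2, -0.5]
box side (np.int64(-53), np.int64(-90), np.int64(30)) [0.4, -0.9]
box side (np.int64(53), np.int64(-90), np.int64(30)) [-0.0, -1.2]
box side (np.int64(53), np.int64(90), np.int64(0)) [-0.1, 0.1]
A top (np.int64(45), np.int64(34), np.int64(40)) [-0.2, -0.3]
A top (np.int64(45), np.int64(-20), np.int64(40)) [-0.3, 0.5]
A top (np.int64(-45), 
[... 1768 characters left out ...]
.4, 0.6]
D side (np.int64(-45), np.int64(-20), np.int64(3)) [-0.4, 1.1]
D top (np.int64(45), np.int64(-20), np.int64(40)) [0.3, 1.4]
D top (np.int64(-45), np.int64(-20), np.int64(40)) [-0.2, 4.1]
D top (np.float64(28.0), np.float64(2.0), np.float64(40.0)) [0.6, 0.7]
D side (np.float64(28.0), np.float64(2.0), np.float64(40.0)) [-0.2, -0.2]
rack top (np.float64(61.0), np.float64(95.0), np.float64(85.0)) [-0.2, 0.5]
rack top (np.float64(61.0), np.float64(-95.0), np.float64(85.0)) [-0.1, 1.3]
rack side (np.float64(61.0), np.float64(95.0), np.float64(85.0)) [-0.5, -0.9]
rack side (np.float64(61.0), np.float64(-95.0), np.float64(85.0)) [-0.7, -1.2]
A in box [  1.38272649 -15.98347725   4.        ]
```

Residuals are mostly under 1 px, and A in the box frame comes out at y = -16, which agrees with the stated range. I'll write a helper that turns a world target into increments, then move to A.

```bash
cat > go.py <<'E'
from h import *
# world target -> increment row; box-frame helper
BY=-3.2; BO=np.array([591.3,140.7,0])
def box(x,y,z): return BO+R.from_euler('z',BY,degrees=True).apply([x,y,z])
def down(psi): return R.from_euler('z',psi,degrees=True)*R.from_euler('x',180,degrees=True)
def inc(p,Rt,p0=None,R0=None):
    s=ctrl.read_state()
    p0=s['eef_pos'] if p0 is None else p0
    R0=R.from_euler('xyz',s['tool_rot']) if R0 is None else R0
    return np.r_[R0.inv().apply(np.array(p)-p0)/10,np.degrees((R0.inv()*Rt).as_rotvec())].round(2).tolist()
E
python3 - <<'E'
from go import *
print(inc([591.8,124.7,230],down(86.5)),inc([591.8,124.7,48],down(86.5)))
E
```

```text
[59.75, -55.6, 0.14, -0.09, -0.05, -65.71] [59.75, -55.57, 18.34, -0.09, -0.05, -65.71]
```

>>> move_arm:
  increments:
    - [59.75, -55.6, 0.14, -0.09, -0.05, -65.71]
    - [59.75, -55.6, 0.14, -0.09, -0.05, -65.71]
    - [59.75, -55.6, 0.14, -0.09, -0.05, -65.71]
    - [59.75, -55.6, 0.14, -0.09, -0.05, -65.71]
    - [59.75, -55.6, 0.14, -0.09, -0.05, -65.71]
    - [59.75, -55.6, 0.14, -0.09, -0.05, -65.71]
    - [59.75, -55.6, 0.14, -0.09, -0.05, -65.71]
    - [59.75, -55.6, 0.14, -0.09, -0.05, -65.71]
    - [59.75, -55.6, 0.14, -0.09, -0.05, -65.71]
    - [59.75, -55.6, 0.14, -0.09, -0.05, -65.71]
    - [59.75, -55.6, 0.14, -0.09, -0.05, -65.71]
    - [59.75, -55.6, 0.14, -0.09, -0.05, -65.71]
    - [59.75, -55.6, 0.14, -0.09, -0.05, -65.71]
    - [59.75, -55.6, 0.14, -0.09, -0.05, -65.71]
    - [59.75, -55.6, 0.14, -0.09, -0.05, -65.71]
    - [59.75, -55.6, 0.14, -0.09, -0.05, -65.71]
    - [59.75, -55.6, 0.14, -0.09, -0.05, -65.71]
    - [59.75, -55.6, 0.14, -0.09, -0.05, -65.71]
  grip: 0.3

```text
clock: 1.9
eef_pos: [592.1, 127.8, 229.3]
tool_rot: [3.141, -0.0, 1.515]
force: [-0.9, -0.6, 0.3]
width: 55.7
```

>>> move_arm:
  increments:
    - [0, 0, 4, 0, 0, 0]
    - [0, 0, 9, 0, 0, 0]
    - [0, 0, 13, 0, 0, 0]
    - [0, 0, 16, 0, 0, 0]
    - [0, 0, 18, 0, 0, 0]
    - [0, 0, 18, 0, 0, 0]
    - [0, 0, 18, 0, 0, 0]

```text
clock: 2.6
eef_pos: [592.0, 122.1, 50.2]
tool_rot: [3.141, 0.003, 1.508]
force: [1.1, -0.6, 0.5]
width: 55.4
```

```bash
python3 - <<'E'
from go import *
s=ctrl.read_state();print(s['clock'],s['eef_pos'],s['tool_rot'],s['force'],s['width'])
print(inc([591.8,124.7,48],down(86.5)))
im=eyes.get_image("side")[:,:,::-1];im2=eyes.get_image("top")[:,:,::-1]
a=crop(im,185,170,90,95,6);b=crop(im2,178,140,70,75,6)
c=np.zeros((570,540+420,3),np.uint8);c[:,:540]=a;c[:450,540:]=b;cv2.imwrite("pics/g1.png",cv2.resize(c,None,fx=.83,fy=.83))
E
```

```text
2.6 [591.99200858 122.08601135  50.24006865] [3.14125904e+00 2.62213805e-03 1.50790178e+00] [ 1.14006562 -0.59761968  0.52548688] 55.36593248973907
[0.26, -0.04, 0.22, 0.02, 0.15, -0.1]
```

View pics/g1.png

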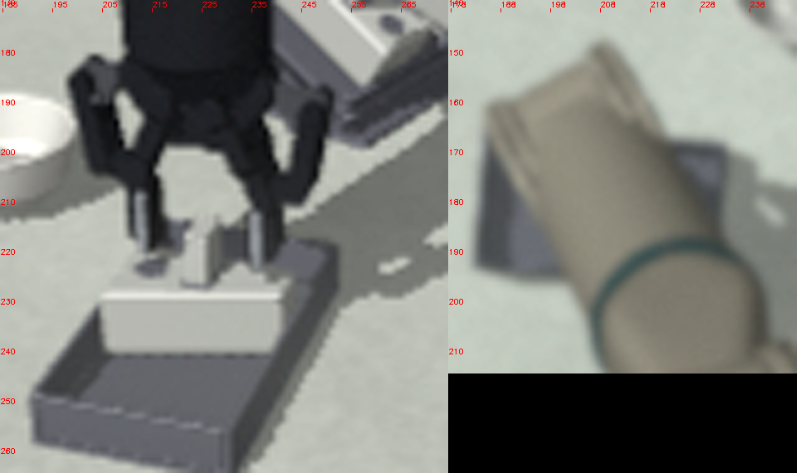

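Side view: the fingers straddle A's tab (tab about column 224, fingers at 213 and 236). Closing after a 2.6 mm correction along y.

>>> move_arm:
  increments:
    - [0.26, 0, 0.2, 0, 0.15, 0]
    - [0.26, 0, 0.2, 0, 0.15, 0]
    - [0.26, 0, 0.2, 0, 0.15, 0]
    - [0.26, 0, 0.2, 0, 0.15, 0]
    - [0.26, 0, 0.2, 0, 0.15, 0]
    - [0.26, 0, 0.2, 0, 0.15, 0]
  grip: -1

```text
clock: 3.3
eef_pos: [592.8, 126.7, 48.7]
tool_rot: [3.14, -0.002, 1.51]
force: [-0.2, -0.3, 5.7]
width: 11.0
```

```bash
python3 - <<'E'
from go import *
s=ctrl.read_state();print(s['clock'],s['eef_pos'],s['tool_rot'],s['force'],s['width'])
p=s['eef_pos'];Rb=R.from_euler('z',BY,degrees=True);q=Rb.inv().apply(p-BO);print('tcp in box',q)
for t in(box(0,-64,56),box(0,-64,51)): print(inc(t,down(86.8)))
E
```

```text
3.3 [592.84427038 126.74040383  48.6762129 ] [ 3.13953089e+00 -1.51920979e-03  1.50971821e+00] [-0.23272874 -0.26808887  5.74679429] 11.021970080729286
tcp in box [  2.32110816 -13.85162637  48.6762129 ]
[-5.01, -0.2, -0.74, 0.12, -0.09, -0.3]
[-5.02, -0.21, -0.24, 0.12, -0.09, -0.3]
```

>>> move_arm:
  increments:
    - [0, 0, -0.4, 0, 0, 0]
    - [-0.5, -0.1, -0.6, 0, 0, -0.3]
    - [-2, -0.1, -0.6, 0, 0, -0.3]
    - [-3.5, -0.2, -0.6, 0, 0, -0.3]
    - [-4.5, -0.2, -0.5, 0, 0, -0.3]
    - [-4.6, -0.2, -0.3, 0, 0, -0.3]
    - [-4.6, -0.2, -0.3, 0, 0, -0.3]
    - [-4.6, -0.2, -0.3, 0, 0, -0.3]

```text
clock: 4.1
eef_pos: [587.5, 80.9, 50.7]
tool_rot: [3.141, -0.001, 1.515]
force: [-0.1, -0.4, -1.6]
width: 11.0
```

```bash
cat > st.py <<'E'
from go import *
s=ctrl.read_state();print(s['clock'],s['eef_pos'].round(1),s['tool_rot'].round(3),s['force'].round(1),s['torque'].round(2),round(s['width'],1))
print('tcp in box',R.from_euler('z',BY,degrees=True).inv().apply(s['eef_pos']-BO).round(1))
E
python3 st.py
```

```text
4.1 [587.5  80.9  50.7] [ 3.141e+00 -1.000e-03  1.515e+00] [-0.1 -0.4 -1.6] [-0.01  0.02 -0.03] 11.0
tcp in box [ -0.5 -59.9  50.7]
```

>>> move_arm:
  increments:
    - [-0.1, 0, 0, 0, 0, 0]
    - [-0.2, 0, 0, 0, 0, 0]
    - [-0.3, 0, 0, 0, 0, 0]
    - [-0.3, 0, 0, 0, 0, 0]

```text
clock: 4.5
eef_pos: [587.3, 77.5, 50.9]
tool_rot: [3.141, -0.001, 1.515]
force: [0.1, -0.9, -0.6]
width: 10.4
```

```bash
python3 st.py
```

```text
4.5 [587.3  77.5  50.9] [ 3.141e+00 -1.000e-03  1.515e+00] [ 0.1 -0.9 -0.6] [ 0.    0.03 -0.03] 10.4
tcp in box [ -0.4 -63.3  50.9]
```

>>> move_arm:
  increments:
    - [-0.1, 0, 0, 0, 0, 0]
    - [-0.2, 0, 0, 0, 0, 0]
    - [-0.2, 0, 0, 0, 0, 0]

```text
clock: 4.8
eef_pos: [587.3, 77.2, 51.0]
tool_rot: [3.14, -0.003, 1.515]
force: [-0.2, 4.6, -1.9]
width: 11.1
```

```bash
python3 st.py
```

```text
4.8 [587.3  77.2  51. ] [ 3.140e+00 -3.000e-03  1.515e+00] [-0.2  4.6 -1.9] [ 0.95  0.01 -0.08] 11.1
tcp in box [ -0.4 -63.6  51. ]
```

Contact with the -y wall at 4.6 N, so cassette A's offset in the grip is about +2.4 mm, as predicted. Backing off 1 mm, lowering and releasing.

>>> move_arm:
  increments:
    - [0.3, 0, 0.1, 0, 0, 0]
    - [0.3, 0, 0.2, 0, 0, 0]
    - [0.3, 0, 0.25, 0, 0, 0]
    - [0.3, 0, 0.25, 0, 0, 0]

```text
clock: 5.2
eef_pos: [587.3, 78.3, 48.7]
tool_rot: [3.141, -0.0, 1.515]
force: [-2.0, 0.2, 3.8]
width: 10.9
```

>>> move_arm:
  increments:
    - [0, 0, 0, 0, 0, 0]
    - [0, 0, 0, 0, 0, 0]
    - [0, 0, 0, 0, 0, 0]
    - [0, 0, -1, 0, 0, 0]
    - [0, 0, -5, 0, 0, 0]
    - [0, 0, -10, 0, 0, 0]
  grip: 0.1

```text
clock: 5.8
eef_pos: [585.7, 78.2, 148.2]
tool_rot: [-3.138, -0.0, 1.515]
force: [0.6, -0.5, 0.5]
width: 46.7
```

```bash
python3 st.py; python3 - <<'E'
from go import *
t=np.array([432.3,-46.7,0])
print(inc(t+[0,0,120],down(40.2)),inc(t+[0,0,45],down(40.2)))
E
```

```text
5.8 [585.7  78.2 148.2] [-3.138 -0.     1.515] [ 0.6 -0.5  0.5] [-0.01 -0.17 -0.01] 46.7
tcp in box [ -2.1 -62.7 148.2]
[-13.32, -14.61, 2.87, -0.2, 0.08, 46.61] [-13.33, -14.58, 10.37, -0.2, 0.08, 46.61]
```

>>> move_arm:
  increments:
    - [-13.3, -14.6, 2.9, -0.2, 0.1, 46.6]
    - [-13.3, -14.6, 2.9, -0.2, 0.1, 46.6]
    - [-13.3, -14.6, 2.9, -0.2, 0.1, 46.6]
    - [-13.3, -14.6, 2.9, -0.2, 0.1, 46.6]
    - [-13.3, -14.6, 2.9, -0.2, 0.1, 46.6]
    - [-13.3, -14.6, 2.9, -0.2, 0.1, 46.6]
    - [-13.3, -14.6, 2.9, -0.2, 0.1, 46.6]
    - [-13.3, -14.6, 2.9, -0.2, 0.1, 46.6]
    - [-13.3, -14.6, 6, -0.2, 0.1, 46.6]
    - [-13.3, -14.6, 9, -0.2, 0.1, 46.6]
    - [-13.3, -14.6, 10.2, -0.2, 0.1, 46.6]
    - [-13.3, -14.6, 10.2, -0.2, 0.1, 46.6]
  grip: 0.3

```text
clock: 7.0
eef_pos: [433.7, -45.4, 44.8]
tool_rot: [3.141, -0.003, 0.704]
force: [0.6, 0.8, 0.8]
width: 55.5
```

```bash
python3 st.py;python3 - <<'E'
from go import *
t=np.array([432.3,-46.7,0])
print(inc(t+[0,0,45],down(40.2)))
im=eyes.get_image("side")[:,:,::-1];im2=eyes.get_image("top")[:,:,::-1]
a=crop(im,185,145,135,120,5);b=crop(im2,178,150,75,60,5)
c=np.zeros((600,1050,3),np.uint8);c[:,:675]=a;c[:300,675:]=b;cv2.imwrite("pics/g2.png",cv2.resize(c,None,fx=.76,fy=.76))
E
```

```text
7.0 [433.7 -45.4  44.8] [ 3.141e+00 -3.000e-03  7.040e-01] [0.6 0.8 0.8] [ 0.01  0.03 -0.05] 55.5
tcp in box [-146.9 -194.6   44.8]
[-0.19, 0.01, -0.02, 0.01, -0.18, 0.14]
```

View pics/g2.png

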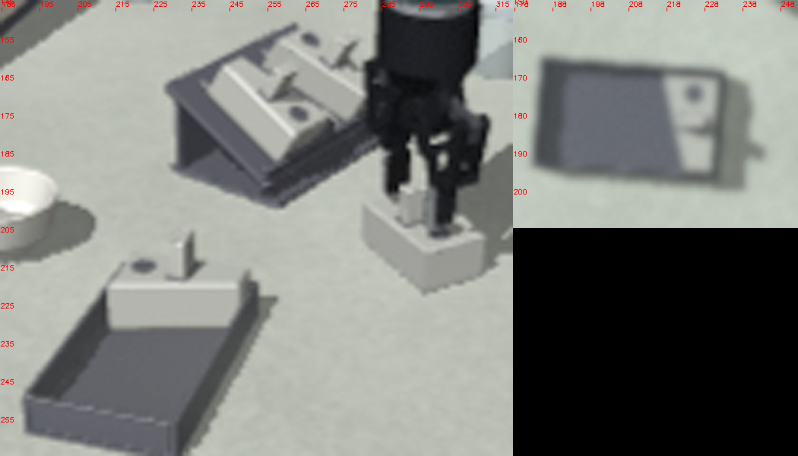

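A stands flat against the -y wall, and the fingers straddle B's tab. Closing on B.

>>> move_arm:
  increments:
    - [-0.2, 0, 0, 0, -0.2, 0.1]
    - [-0.2, 0, 0, 0, -0.2, 0.1]
    - [-0.2, 0, 0, 0, -0.2, 0.1]
    - [-0.2, 0, 0, 0, -0.2, 0.1]
    - [-0.2, 0, 0, 0, -0.2, 0.1]
    - [-0.2, 0, 0, 0, -0.2, 0.1]
    - [-0.2, 0, 0, 0, -0.2, 0.1]
  grip: -1

```text
clock: 7.8
eef_pos: [432.9, -47.3, 46.6]
tool_rot: [3.139, -0.001, 0.7]
force: [-0.6, -0.6, 5.9]
width: 10.7
```

```bash
python3 st.py;python3 - <<'E'
from go import *
s=ctrl.read_state();p=s['eef_pos'];Rc=R.from_euler('xyz',s['tool_rot'])
print('B-tcp in tool x', Rc.inv().apply(np.array([432.3,-46.7,45])-p))
print(inc(p+[0,0,80],Rc), inc(box(0,-16,120),down(86.8)))
E
```

```text
7.8 [432.9 -47.3  46.6] [ 3.139e+00 -1.000e-03  7.000e-01] [-0.6 -0.6  5.9] [ 0.07  0.24 -0.04] 10.7
tcp in box [-147.7 -196.6   46.6]
B-tcp in tool x [-0.05449248 -0.86516234  1.56542818]
[0.01, 0.02, -8.0, 0.0, 0.0, 0.0] [23.14, -2.99, -7.33, 0.19, 0.01, -46.7]
```

>>> move_arm:
  increments:
    - [0, 0, -2, 0, 0, 0]
    - [0, 0, -6, 0, 0, 0]
    - [0, 0, -10.8, 0, 0, 0]
    - [4, -0.5, -10.8, 0.2, 0, -8]
    - [8, -1, -10.8, 0.2, 0, -16]
    - [12, -1.5, -10.8, 0.2, 0, -24]
    - [16, -2, -10.8, 0.2, 0, -32]
    - [20, -2.6, -10.8, 0.2, 0, -40]
    - [23.14, -3, -10.8, 0.2, 0, -46.7]
    - [23.14, -3, -10.8, 0.2, 0, -46.7]
    - [23.14, -3, -10.8, 0.2, 0, -46.7]
    - [23.14, -3, -10.8, 0.2, 0, -46.7]

```text
clock: 9.0
eef_pos: [589.0, 123.3, 153.6]
tool_rot: [-3.139, 0.002, 1.513]
force: [0.1, -0.7, -1.8]
width: 11.2
```

```bash
python3 st.py;python3 - <<'E'
from go import *
print(inc(box(0.5,-17,55),down(86.8)))
E
```

```text
9.0 [589.  123.3 153.6] [-3.139e+00  2.000e-03  1.513e+00] [ 0.1 -0.7 -1.8] [-0.04 -0.03 -0.  ] 11.2
tcp in box [ -1.4 -17.5 153.6]
[0.07, 0.21, 9.86, -0.17, 0.1, -0.09]
```

>>> move_arm:
  increments:
    - [0.1, 0.2, 3, -0.2, 0.1, 0]
    - [0.1, 0.2, 6, -0.2, 0.1, 0]
    - [0.1, 0.2, 8, -0.2, 0.1, 0]
    - [0.1, 0.2, 9, -0.2, 0.1, 0]
    - [0.1, 0.2, 9.9, -0.2, 0.1, 0]
    - [0.1, 0.2, 10, -0.2, 0.1, 0]
    - [0.1, 0.2, 10, -0.2, 0.1, 0]
    - [-0.1, 0.2, 10, -0.2, 0.1, 0]
    - [-0.3, 0.2, 10, -0.2, 0.1, 0]
    - [-0.3, 0.2, 10, -0.2, 0.1, 0]

```text
clock: 10.0
eef_pos: [592.2, 121.2, 54.7]
tool_rot: [3.138, -0.002, 1.514]
force: [-0.5, -0.4, -1.3]
width: 10.5
```

```bash
python3 st.py
```

```text
10.0 [592.2 121.2  54.7] [ 3.138e+00 -2.000e-03  1.514e+00] [-0.5 -0.4 -1.3] [ 0.04  0.01 -0.02] 10.5
tcp in box [  2.  -19.5  54.7]
```

Lower to about 2 mm off the floor, then move toward A.

>>> move_arm:
  increments:
    - [0, -0.1, 0.2, 0, 0, 0]
    - [-0.1, -0.1, 0.2, 0, 0, 0]
    - [-0.2, -0.1, 0.2, 0, 0, 0]
    - [-0.3, -0.1, 0.2, 0, 0, 0]
    - [-0.3, -0.1, 0.2, 0, 0, 0]

```text
clock: 10.5
eef_pos: [590.7, 118.6, 52.2]
tool_rot: [3.139, -0.002, 1.515]
force: [-0.6, 0.3, -2.5]
width: 11.1
```

```bash
python3 st.py
```

```text
10.5 [590.7 118.6  52.2] [ 3.139e+00 -2.000e-03  1.515e+00] [-0.6  0.3 -2.5] [-0.01 -0.04 -0.03] 11.1
tcp in box [  0.7 -22.1  52.2]
```

>>> move_arm:
  increments:
    - [-0.1, 0, 0, 0, 0, 0]
    - [-0.2, 0, 0, 0, 0, 0]
    - [-0.3, 0, 0, 0, 0, 0]
    - [-0.3, 0, 0, 0, 0, 0]

```text
clock: 10.9
eef_pos: [590.5, 115.7, 52.2]
tool_rot: [3.139, -0.002, 1.515]
force: [0.4, 0.3, -1.5]
width: 10.7
```

```bash
python3 st.py
```

```text
10.9 [590.5 115.7  52.2] [ 3.139e+00 -2.000e-03  1.515e+00] [ 0.4  0.3 -1.5] [ 0.04  0.01 -0.  ] 10.7
tcp in box [  0.6 -25.   52.2]
```

>>> move_arm:
  increments:
    - [0, 0, 0.1, 0, 0, 0]
    - [0, 0, 0.18, 0, 0, 0]
    - [0, 0, 0.18, 0, 0, 0]

```text
clock: 11.2
eef_pos: [590.7, 116.0, 50.7]
tool_rot: [3.139, -0.002, 1.515]
force: [0.6, 0.5, 1.0]
width: 10.6
```

>>> move_arm:
  increments:
    - [0, 0, 0, 0, 0, 0]
    - [0, 0, 0, 0, 0, 0]
    - [0, 0, 0, 0, 0, 0]
    - [0, 0, -1, 0, 0, 0]
    - [0, 0, -5, 0, 0, 0]
    - [0, 0, -10, 0, 0, 0]
    - [0, 0, -13, 0, 0, 0]
  grip: 0.1

```text
clock: 11.9
eef_pos: [591.4, 116.6, 184.5]
tool_rot: [3.135, -0.004, 1.515]
force: [1.0, 0.6, 0.4]
width: 46.8
```

```bash
python3 st.py; python3 - <<'E'
from go import *
from fit0 import s as S,frames
f=frames(S.x)
M={'C':R.from_matrix(np.array([[0,1,0],[1,0,0],[0,0,-1.]]).T),'D':R.from_matrix(np.array([[0,-1,0],[-1,0,0],[0,0,-1.]]).T)}
for k in'CD':
    Rc,o=f[k];Rt=Rc*M[k]
    print(k,Rt.as_matrix().round(2).tolist(),'grasp',(o+Rc.apply([0,0,47.5])).round(1),'pre',(o+Rc.apply([0,0,130])).round(1))
    print(inc(o+Rc.apply([0,0,130]),Rt),inc(o+Rc.apply([0,0,47.5]),Rt))
E
```

```text
11.9 [591.4 116.6 184.5] [ 3.135 -0.004  1.515] [1.  0.6 0.4] [-0.01 -0.07 -0.01] 46.8
tcp in box [  1.4 -24.1 184.5]
C [[0.4, 0.8, 0.45], [0.92, -0.34, -0.21], [-0.01, 0.5, -0.87]] grasp [ 536.  -244.4   92.1] pre [ 498.5 -227.   163.5]
[-34.83, -7.38, 1.91, -29.21, -6.33, 19.57] [-36.38, -3.59, 9.08, -29.21, -6.33, 19.57]
D [[0.43, 0.78, 0.45], [0.9, -0.38, -0.21], [0.01, 0.5, -0.87]] grasp [ 569.1 -163.4   89.8] pre [ 531.6 -146.1  161.2]
[-26.57, -4.52, 2.19, -29.38, -5.71, 21.98] [-28.11, -0.73, 9.35, -29.38, -5.71, 21.98]
```

>>> move_arm:
  increments:
    - [-34.8, -7.4, 1.9, -29.2, -6.3, 19.6]
    - [-34.8, -7.4, 1.9, -29.2, -6.3, 19.6]
    - [-34.8, -7.4, 1.9, -29.2, -6.3, 19.6]
    - [-34.8, -7.4, 1.9, -29.2, -6.3, 19.6]
    - [-34.8, -7.4, 1.9, -29.2, -6.3, 19.6]
    - [-34.8, -7.4, 1.9, -29.2, -6.3, 19.6]
    - [-34.8, -7.4, 1.9, -29.2, -6.3, 19.6]
    - [-34.8, -7.4, 1.9, -29.2, -6.3, 19.6]
    - [-34.8, -7.4, 1.9, -29.2, -6.3, 19.6]
    - [-34.8, -7.4, 1.9, -29.2, -6.3, 19.6]
    - [-34.8, -7.4, 1.9, -29.2, -6.3, 19.6]
  grip: 0.3

```text
clock: 13.0
eef_pos: [493.6, -235.1, 160.8]
tool_rot: [2.62, 0.018, 1.148]
force: [1.1, -0.0, 0.7]
width: 55.7
```

```bash
cat > cd.py <<'E'
import sys
from go import *
from fit0 import s as S,frames
f=frames(S.x)
M={'C':R.from_matrix(np.array([[0,1,0],[1,0,0],[0,0,-1.]]).T),'D':R.from_matrix(np.array([[0,-1,0],[-1,0,0],[0,0,-1.]]).T)}
k=sys.argv[1];Rc,o=f[k];Rt=Rc*M[k]
s=ctrl.read_state()
print('tcp in cassette',Rc.inv().apply(s['eef_pos']-o).round(1),'needs rot',inc(o,Rt)[3:])
for h in sys.argv[2:]: print(h,inc(o+Rc.apply([0,0,float(h)]),Rt))
E
python3 st.py; python3 cd.py C 80 49
```

```text
13.0 [ 493.6 -235.1  160.8] [2.62  0.018 1.148] [ 1.1 -0.   0.7] [0.2  0.45 0.03] 55.7
tcp in box [ -76.6 -380.7  160.8]
tcp in cassette [ -2.6  -9.3 128.2] needs rot [-0.12, 0.62, -0.48]
80 [0.99, 0.26, 4.81, -0.12, 0.62, -0.48]
49 [1.02, 0.27, 7.91, -0.12, 0.62, -0.48]
```

>>> move_arm:
  increments:
    - [0, 0, 2, 0, 0, 0]
    - [0, 0, 4, 0, 0, 0]
    - [0, 0, 5, 0, 0, 0]
    - [0, 0, 5, 0, 0, 0]
    - [0, 0, 5, 0, 0, 0]

```text
clock: 13.5
eef_pos: [519.5, -237.8, 117.5]
tool_rot: [2.621, 0.016, 1.161]
force: [0.1, 0.8, 0.1]
width: 55.5
```

```bash
python3 st.py; python3 cd.py C 80 49; python3 - <<'E'
from go import *
im=eyes.get_image("side")[:,:,::-1];im2=eyes.get_image("top")[:,:,::-1]
a=crop(im,220,130,85,75,7);b=crop(im2,178,150,80,55,6)
c=np.zeros((525,595+480,3),np.uint8);c[:,:595]=a;c[:330,595:]=b;cv2.imwrite("pics/g3.png",cv2.resize(c,None,fx=.74,fy=.74))
E
```

```text
13.5 [ 519.5 -237.8  117.5] [2.621 0.016 1.161] [0.1 0.8 0.1] [0.22 0.43 0.01] 55.5
tcp in box [ -50.6 -381.9  117.5]
tcp in cassette [-2.7 -0.9 78.4] needs rot [-0.18, 0.12, 0.06]
80 [0.09, 0.27, -0.16, -0.18, 0.12, 0.06]
49 [0.09, 0.28, 2.94, -0.18, 0.12, 0.06]
```

View pics/g3.png

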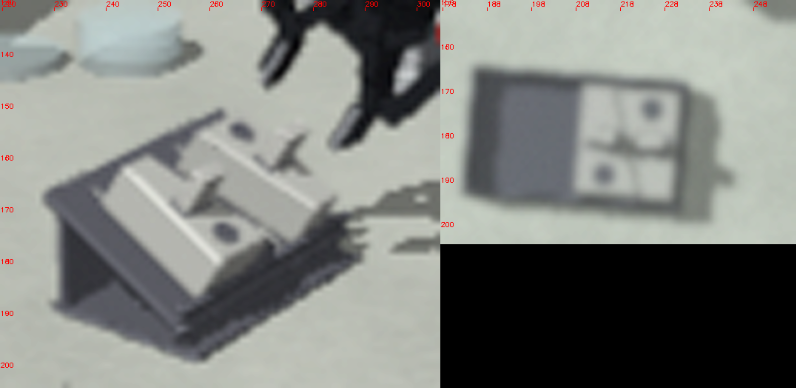

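A and B are flat and alternating in the box; the open gripper stands just above C's tab. Checking the fitted tab pixels before descending.

```bash
python3 - <<'E'
from go import *
from fit0 import s as S,frames
f=frames(S.x)
for k in'CD':
    Rc,o=f[k]
    for n in("side","top"): print(k,n,'tab base',proj(n,o+Rc.apply([0,0,40])).round(1),'tab top',proj(n,o+Rc.apply([0,0,70])).round(1))
print('tcp',proj("side",ctrl.read_state()['eef_pos']))
E
```

```text
C side tab base [[271.5 159.7]] tab top [[275.2 153.6]]
C top tab base [[316.3 196.5]] tab top [[315.6 199.9]]
D side tab base [[256.8 168.6]] tab top [[260.6 162.4]]
D top tab base [[293.6 186.8]] tab top [[292.4 190. ]]
tcp [[277.01866249 152.2127806 ]]
```

```bash
sed -i 's/,((-45,-20,40),T(560,72))//; s/Cc=\[((45,34,40),T(650,120)),((45,-20,40),T(718,145)),/Cc=[/' fit0.py; python3 fit0.py | grep -E "^\S+ \[|^[CD] (top|side)|^[0-9]"; python3 cd.py C 49
```

```text
16.20952701364851 [28.4752237  2.0197673] [ 3.500e-01 -4.303e+01  2.000e-02 -2.480e+00  4.504e+01 -2.000e-02]
box [591.3 140.7   0. ] [-3.2  0.   0. ]
A [591.7 124.7   4. ] [-3.6  0.   0. ]
B [432.4 -46.8   0. ] [130.2   0.    0. ]
rack [ 573.4 -214.9    0. ] [-24.8   0.    0. ]
C [ 555.6 -254.1   50.2] [-23.2 -30.   -0.8]
D [ 590.1 -173.    48.6] [154.2  30.   -0.5]
C top (np.int64(-45), np.int64(6), np.int64(40)) [0.2, 0.1]
C top (np.int64(-45), np.int64(-20), np.int64(40)) [-0.1, 0.6]
C side (np.int64(-45), np.int64(6), np.int64(3)) [-1.4, 0.4]
C top (np.float64(28.0), np.float64(2.0), np.float64(40.0)) [0.3, 0.4]
C side (np.float64(28.0), np.float64(2.0), np.float64(40.0)) [-0.3, -0.1]
D side (np.int64(-45), np.int64(-20), np.int64(40)) [-0.3, -1.0]
D side (np.int64(45), np.int64(-20), np.int64(40)) [-0.2, -0.4]
D side (np.int64(45), np.int64(-20), np.int64(3)) [-1.3, 0.7]
D side (np.int64(-45), np.int64(-20), np.int64(3)) [-0.3, 1.2]
D top (np.int64(45), np.int64(-20), np.int64(40)) [0.2, 1.6]
D top (np.float64(28.0), np.float64(2.0), np.float64(40.0)) [0.5, 0.9]
D side (np.float64(28.0), np.float64(2.0), np.float64(40.0)) [0.0, -0.0]
tcp in cassette [-0.5 -0.4 78.5] needs rot [-0.14, 0.13, 0.21]
49 [0.04, 0.05, 2.95, -0.14, 0.13, 0.21]
```

>>> move_arm:
  increments:
    - [0, -0.2, 1, 0, 0, 0]
    - [0, -0.2, 2, 0, 0, 0]
    - [0, -0.2, 2.8, 0, 0, 0]
    - [0, -0.2, 2.8, 0, 0, 0]
    - [0, -0.2, 2.8, 0, 0, 0]

```text
clock: 14.1
eef_pos: [530.3, -243.3, 91.2]
tool_rot: [2.623, 0.016, 1.16]
force: [0.3, 0.4, 0.3]
width: 55.2
```

>>> move_arm:
  increments:
    - [0, 0, 0, 0, 0, 0]
    - [0, 0, 0, 0, 0, 0]
    - [0, 0, 0, 0, 0, 0]
    - [0, 0, 0, 0, 0, 0]
    - [0, 0, 0, 0, 0, 0]
    - [0, 0, 0, 0, 0, 0]
  grip: -1

```text
clock: 14.7
eef_pos: [531.4, -243.8, 92.5]
tool_rot: [2.619, 0.016, 1.16]
force: [2.9, -0.1, 2.4]
width: 10.5
```

```bash
python3 st.py; python3 cd.py C 130 
```

```text
14.7 [ 531.4 -243.8   92.5] [2.619 0.016 1.16 ] [ 2.9 -0.1  2.4] [ 0.01 -0.28  0.04] 10.5
tcp in box [ -38.4 -387.3   92.5]
tcp in cassette [-1.7 -0.8 49.8] needs rot [-0.06, 0.16, 0.17]
130 [0.06, 0.16, -8.02, -0.06, 0.16, 0.17]
```

>>> move_arm:
  increments:
    - [0, 0, -1, 0, 0, 0]
    - [0, 0, -3, 0, 0, 0]
    - [0, 0, -6, 0, 0, 0]
    - [0, 0, -9, 0, 0, 0]
    - [0, 0, -9, 0, 0, 0]

```text
clock: 15.2
eef_pos: [487.7, -223.3, 172.0]
tool_rot: [2.621, 0.016, 1.161]
force: [0.2, 1.0, -0.7]
width: 10.5
```

```bash
python3 st.py; python3 - <<'E'
from go import *
t=box(0.5,25,165);print(t);print(inc(t,down(86.8)))
E
```

```text
15.2 [ 487.7 -223.3  172. ] [2.621 0.016 1.161] [ 0.2  1.  -0.7] [0.25 0.5  0.01] 10.5
tcp in box [ -83.1 -369.2  172. ]
[593.19475801 165.63310835 165.        ]
[39.88, -5.1, -2.85, 29.33, 6.17, -19.6]
```

>>> move_arm:
  increments:
    - [2, -0.3, -4, 3, 0.6, -2]
    - [6, -0.8, -6, 8, 1.6, -5]
    - [11, -1.5, -6, 14, 3, -9]
    - [16, -2.1, -6, 20, 4.2, -13]
    - [20, -2.6, -6, 26, 5.4, -17]
    - [25, -3.2, -5, 29.3, 6.2, -19.6]
    - [30, -3.9, -4, 29.3, 6.2, -19.6]
    - [35, -4.5, -3, 29.3, 6.2, -19.6]
    - [38.5, -5, -2.8, 29.3, 6.2, -19.6]
    - [39.9, -5.1, -2.8, 29.3, 6.2, -19.6]
    - [39.9, -5.1, -2.8, 29.3, 6.2, -19.6]
    - [39.9, -5.1, -2.8, 29.3, 6.2, -19.6]
    - [39.9, -5.1, -2.8, 29.3, 6.2, -19.6]

```text
clock: 16.5
eef_pos: [590.1, 148.1, 162.2]
tool_rot: [-3.139, 0.0, 1.514]
force: [0.3, -1.7, -1.0]
width: 10.7
```

```bash
python3 st.py; python3 - <<'E'
from go import *
print(inc(box(0.5,25,58),down(86.8)))
im=eyes.get_image("side")[:,:,::-1]
cv2.imwrite("pics/g4.png",crop(im,185,120,110,100,6))
E
```

```text
16.5 [590.1 148.1 162.2] [-3.139  0.     1.514] [ 0.3 -1.7 -1. ] [-0.09 -0.06  0.03] 10.7
tcp in box [ -1.6   7.3 162.2]
[1.77, 0.24, 10.42, -0.16, 0.01, -0.06]
```

View pics/g4.png

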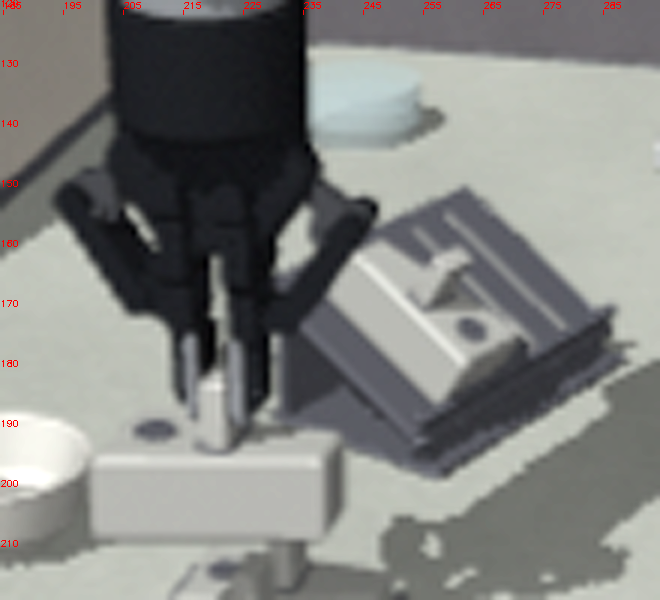

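C hangs upright with its head at +x (dot at (210,191)). The y position lags its target, so I'll settle first.

>>> move_arm:
  increments:
    - [0, 0, 0, 0, 0, 0]
    - [0, 0, 0, 0, 0, 0]
    - [0, 0, 0, 0, 0, 0]

```text
clock: 16.85
eef_pos: [590.3, 144.4, 163.2]
tool_rot: [-3.14, 0.001, 1.512]
force: [-0.0, -1.0, -1.2]
width: 10.3
```

```bash
python3 st.py; python3 - <<'E'
from go import *
print(inc(box(0.5,25,58),down(86.8)))
E
```

```text
16.85 [590.3 144.4 163.2] [-3.140e+00  1.000e-03  1.512e+00] [-0.  -1.  -1.2] [-0.03  0.02 -0.01] 10.3
tcp in box [ -1.2   3.6 163.2]
[2.15, 0.18, 10.52, -0.07, 0.08, -0.16]
```

>>> move_arm:
  increments:
    - [1.2, 0.1, 0, 0, 0, 0]
    - [2.2, 0.2, 0, 0, 0, -0.1]
    - [2.2, 0.2, 2, 0, 0, -0.1]
    - [2.2, 0.2, 5, 0, 0, -0.1]
    - [2.2, 0.2, 8, 0, 0, -0.1]
    - [2.2, 0.2, 9.5, 0, 0, -0.1]
    - [2.2, 0.2, 10.4, 0, 0, -0.1]
    - [2.2, 0.2, 10.5, 0, 0, -0.1]
    - [2.2, 0.2, 10.5, 0, 0, -0.1]

```text
clock: 17.75
eef_pos: [594.8, 169.3, 60.1]
tool_rot: [3.14, -0.002, 1.516]
force: [0.3, -0.9, -1.0]
width: 10.4
```

```bash
python3 st.py; python3 - <<'E'
from go import *
print(inc(box(0.5,18,56),down(86.8)))
E
```

```text
17.75 [594.8 169.3  60.1] [ 3.140e+00 -2.000e-03  1.516e+00] [ 0.3 -0.9 -1. ] [ 0.01  0.03 -0.03] 10.4
tcp in box [ 1.9 28.8 60.1]
[-1.08, -0.14, 0.4, 0.11, -0.09, 0.07]
```

>>> move_arm:
  increments:
    - [-0.3, -0.1, 0.2, 0, 0, 0]
    - [-0.6, -0.1, 0.4, 0, 0, 0]
    - [-0.8, -0.1, 0.4, 0, 0, 0]
    - [-1, -0.1, 0.4, 0, 0, 0]
    - [-1.1, -0.1, 0.4, 0, 0, 0]
    - [-1.1, -0.1, 0.4, 0, 0, 0]

```text
clock: 18.35
eef_pos: [592.6, 157.5, 55.2]
tool_rot: [3.141, -0.001, 1.516]
force: [-0.7, 0.0, -0.8]
width: 10.5
```

```bash
python3 st.py
```

```text
18.35 [592.6 157.5  55.2] [ 3.141e+00 -1.000e-03  1.516e+00] [-0.7  0.  -0.8] [-0.    0.03  0.01] 10.5
tcp in box [ 0.3 16.9 55.2]
```

>>> move_arm:
  increments:
    - [-0.1, 0, 0, 0, 0, 0]
    - [-0.2, 0, 0, 0, 0, 0]
    - [-0.3, 0, 0, 0, 0, 0]
    - [-0.3, 0, 0, 0, 0, 0]

```text
clock: 18.75
eef_pos: [592.4, 155.4, 55.3]
tool_rot: [3.141, -0.002, 1.516]
force: [0.3, 2.5, -0.4]
width: 10.3
```

```bash
python3 st.py
```

```text
18.75 [592.4 155.4  55.3] [ 3.141e+00 -2.000e-03  1.516e+00] [ 0.3  2.5 -0.4] [ 0.33 -0.03  0.02] 10.3
tcp in box [ 0.3 14.7 55.3]
```

>>> move_arm:
  increments:
    - [0.1, 0, 0.1, 0, 0, 0]
    - [0.1, 0, 0.2, 0, 0, 0]
    - [0.1, 0, 0.2, 0, 0, 0]

```text
clock: 19.05
eef_pos: [592.9, 155.8, 54.3]
tool_rot: [3.14, -0.0, 1.516]
force: [-0.3, -1.4, 8.0]
width: 10.6
```

```bash
python3 st.py
```

```text
19.05 [592.9 155.8  54.3] [ 3.14  -0.     1.516] [-0.3 -1.4  8. ] [-0.16  0.48 -0.  ] 10.6
tcp in box [ 0.7 15.2 54.3]
```

>>> move_arm:
  increments:
    - [0, 0, 0, 0, 0, 0]
    - [0, 0, 0, 0, 0, 0]
    - [0, 0, 0, 0, 0, 0]
    - [0, 0, -1, 0, 0, 0]
    - [0, 0, -5, 0, 0, 0]
    - [0, 0, -10, 0, 0, 0]
    - [0, 0, -13, 0, 0, 0]
  grip: 0.1

```text
clock: 19.75
eef_pos: [593.3, 156.8, 187.1]
tool_rot: [3.138, -0.003, 1.517]
force: [1.1, 0.1, -0.6]
width: 46.8
```

```bash
python3 st.py; python3 cd.py D 130 80
```

```text
19.75 [593.3 156.8 187.1] [ 3.138e+00 -3.000e-03  1.517e+00] [ 1.1  0.1 -0.6] [ 0.01 -0.09  0.01] 46.8
tcp in box [  1.1  16.2 187.1]
tcp in cassette [  52.7 -299.9  187.8] needs rot [-29.5, -5.67, 22.02]
130 [-30.55, -4.58, 2.49, -29.5, -5.67, 22.02]
80 [-31.49, -2.28, 6.83, -29.5, -5.67, 22.02]
```

>>> move_arm:
  increments:
    - [-4, -0.6, 0.2, -4, -0.8, 3]
    - [-8, -1.2, 0.5, -8, -1.6, 6]
    - [-12, -1.8, 0.9, -12, -2.3, 9]
    - [-16, -2.4, 1.3, -16, -3.1, 12]
    - [-20, -3, 1.6, -20, -3.9, 15]
    - [-24, -3.6, 2, -24, -4.6, 18]
    - [-28, -4.2, 2.3, -28, -5.4, 21]
    - [-30.5, -4.6, 2.5, -29.5, -5.7, 22]
    - [-30.5, -4.6, 2.5, -29.5, -5.7, 22]
    - [-31, -3.5, 4.5, -29.5, -5.7, 22]
    - [-31.5, -2.3, 6.8, -29.5, -5.7, 22]
    - [-31.5, -2.3, 6.8, -29.5, -5.7, 22]
    - [-31.5, -2.3, 6.8, -29.5, -5.7, 22]
  grip: 0.3

```text
clock: 21.05
eef_pos: [552.2, -157.1, 115.1]
tool_rot: [2.621, -0.004, 1.124]
force: [0.1, 0.5, -0.3]
width: 55.5
```

```bash
python3 st.py; python3 cd.py D 80 50; python3 - <<'E'
from go import *
im=eyes.get_image("side")[:,:,::-1];im2=eyes.get_image("top")[:,:,::-1]
a=crop(im,185,130,115,110,5.2);b=crop(im2,178,150,60,55,6)
c=np.zeros((572,598+360,3),np.uint8);c[:,:598]=a;c[:330,598:]=b;cv2.imwrite("pics/g5.png",cv2.resize(c,None,fx=.83,fy=.83))
E
```

```text
21.05 [ 552.2 -157.1  115.1] [ 2.621 -0.004  1.124] [ 0.1  0.5 -0.3] [0.23 0.46 0.02] 55.5
tcp in box [ -22.5 -299.5  115.1]
tcp in cassette [ 2.3  1.5 78.2] needs rot [-0.16, 0.18, 0.08]
80 [0.15, 0.23, -0.18, -0.16, 0.18, 0.08]
50 [0.16, 0.24, 2.82, -0.16, 0.18, 0.08]
```

View pics/g5.png

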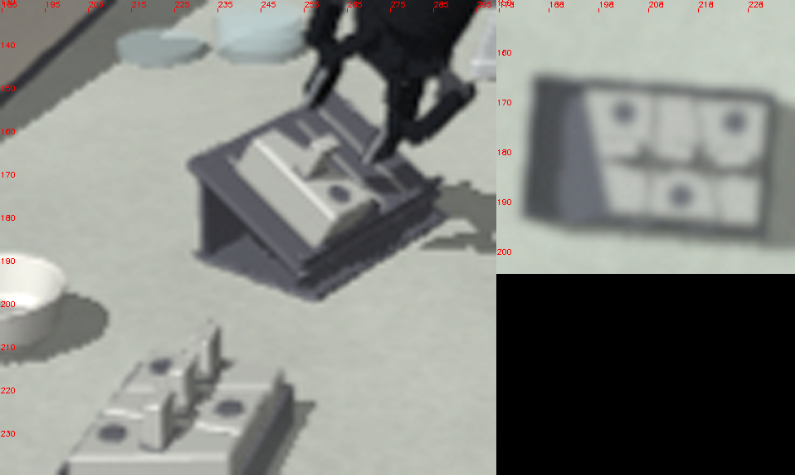

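Three wedges sit tight and alternating in the box, and D's tab (about (261,166)) lies under the open jaws. Gripping D.

>>> move_arm:
  increments:
    - [0.1, 0.1, 1, 0, 0, 0]
    - [0.1, 0.1, 2, 0, 0, 0]
    - [0.1, 0.1, 2.8, 0, 0, 0]
    - [0.1, 0.1, 2.8, 0, 0, 0]
    - [0.1, 0.1, 2.8, 0, 0, 0]

```text
clock: 21.65
eef_pos: [565.7, -162.8, 90.6]
tool_rot: [2.621, -0.004, 1.124]
force: [-0.2, 1.1, -0.4]
width: 55.5
```

>>> move_arm:
  increments:
    - [0, 0, 0, 0, 0, 0]
    - [0, 0, 0, 0, 0, 0]
    - [0, 0, 0, 0, 0, 0]
    - [0, 0, 0, 0, 0, 0]
    - [0, 0, 0, 0, 0, 0]
    - [0, 0, 0, 0, 0, 0]
  grip: -1

```text
clock: 22.25
eef_pos: [567.5, -163.7, 92.2]
tool_rot: [2.617, -0.003, 1.124]
force: [2.6, -2.3, 3.4]
width: 10.6
```

```bash
python3 st.py; python3 cd.py D 130 
```

```text
22.25 [ 567.5 -163.7   92.2] [ 2.617 -0.003  1.124] [ 2.6 -2.3  3.4] [-0.48 -0.66  0.05] 10.6
tcp in box [  -6.8 -305.3   92.2]
tcp in cassette [-0.7  1.1 50. ] needs rot [0.07, 0.24, 0.09]
130 [0.07, -0.06, -8.0, 0.07, 0.24, 0.09]
```

>>> move_arm:
  increments:
    - [0, 0, -1, 0, 0, 0]
    - [0, 0, -3, 0, 0, 0]
    - [0, 0, -6, 0, 0, 0]
    - [0, 0, -9, 0, 0, 0]
    - [0, 0, -10, 0, 0, 0]
    - [0, 0, -10, 0, 0, 0]

```text
clock: 22.85
eef_pos: [519.3, -140.5, 178.3]
tool_rot: [2.622, -0.004, 1.125]
force: [-0.5, -0.4, -2.0]
width: 10.6
```

```bash
python3 st.py; python3 - <<'E'
from go import *
print(inc(box(0.5,59.5,175),down(86.8)))
E
```

```text
22.85 [ 519.3 -140.5  178.3] [ 2.622 -0.004  1.125] [-0.5 -0.4 -2. ] [ 0.3   0.62 -0.03] 10.6
tcp in box [ -56.2 -284.7  178.3]
[33.99, -7.04, -3.48, 29.45, 5.56, -21.9]
```

>>> move_arm:
  increments:
    - [3, -0.6, -0.5, 4, 0.7, -3]
    - [6, -1.2, -1, 8, 1.5, -6]
    - [10, -2, -1.5, 13, 2.4, -9.6]
    - [14, -2.9, -2, 18, 3.4, -13.4]
    - [18, -3.7, -2.5, 23, 4.3, -17.1]
    - [22, -4.6, -3, 28, 5.2, -20.8]
    - [26, -5.4, -3.5, 29.5, 5.6, -21.9]
    - [30, -6.2, -3.5, 29.5, 5.6, -21.9]
    - [34, -7, -3.5, 29.5, 5.6, -21.9]
    - [34, -7, -3.5, 29.5, 5.6, -21.9]
    - [34, -7, -3.5, 29.5, 5.6, -21.9]
    - [34, -7, -3.5, 29.5, 5.6, -21.9]
    - [34, -7, -3.5, 29.5, 5.6, -21.9]
    - [34, -7, -3.5, 29.5, 5.6, -21.9]

```text
clock: 24.25
eef_pos: [596.9, 196.5, 173.0]
tool_rot: [-3.139, 0.003, 1.512]
force: [-0.1, -0.4, -1.8]
width: 11.0
```

```bash
python3 st.py; python3 - <<'E'
from go import *
print(inc(box(0.5,59.5,90),down(86.8)))
E
```

```text
24.25 [596.9 196.5 173. ] [-3.139e+00  3.000e-03  1.512e+00] [-0.1 -0.4 -1.8] [-0.05 -0.03 -0.05] 11.0
tcp in box [  2.4  56.1 173. ]
[0.37, -0.18, 8.3, -0.13, 0.17, -0.15]
```

>>> move_arm:
  increments:
    - [0.4, -0.2, 2, -0.1, 0.2, -0.1]
    - [0.4, -0.2, 5, -0.1, 0.2, -0.1]
    - [0.4, -0.2, 7, -0.1, 0.2, -0.1]
    - [0.4, -0.2, 7.2, -0.1, 0.2, -0.1]
    - [0.4, -0.2, 7.2, -0.1, 0.2, -0.1]
    - [0.4, -0.2, 7.2, -0.1, 0.2, -0.1]

```text
clock: 24.85
eef_pos: [596.6, 202.5, 103.8]
tool_rot: [3.138, -0.004, 1.515]
force: [0.8, 0.5, -1.1]
width: 10.7
```

```bash
python3 st.py; python3 - <<'E'
from go import *
print(inc(box(0.5,59.5,60),down(86.8)))
im=eyes.get_image("side")[:,:,::-1]
cv2.imwrite("pics/g6.png",crop(im,180,170,90,95,6))
E
```

```text
24.85 [596.6 202.5 103.8] [ 3.138 -0.004  1.515] [ 0.8  0.5 -1.1] [ 0.02  0.01 -0.03] 10.7
tcp in box [  1.8  62.  103.8]
[-0.26, -0.15, 4.38, 0.22, -0.22, -0.02]
```

View pics/g6.png

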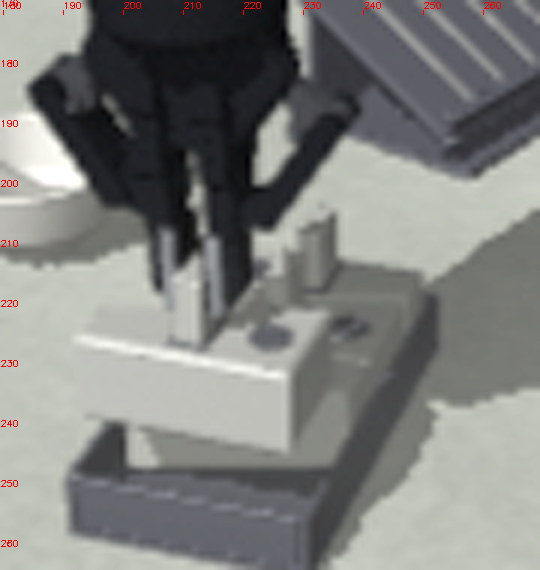

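D is level, its head toward -x and its edge parallel to the box rim. I'll lower it slowly with a small y correction.

>>> move_arm:
  increments:
    - [-0.2, -0.1, 0, 0.2, -0.2, 0]
    - [-0.2, -0.1, 0.3, 0.2, -0.2, 0]
    - [-0.2, -0.1, 0.6, 0.2, -0.2, 0]
    - [-0.2, -0.1, 0.9, 0.2, -0.2, 0]
    - [-0.2, -0.1, 1.2, 0.2, -0.2, 0]
    - [-0.2, -0.1, 1.5, 0.2, -0.2, 0]
    - [-0.2, -0.1, 1.8, 0.2, -0.2, 0]
    - [-0.2, -0.1, 1.8, 0.2, -0.2, 0]

```text
clock: 25.7
eef_pos: [594.3, 200.7, 83.9]
tool_rot: [-3.139, 0.001, 1.516]
force: [-0.8, 0.3, -2.0]
width: 10.5
```

```bash
python3 st.py
```

```text
25.7 [594.3 200.7  83.9] [-3.139e+00  1.000e-03  1.516e+00] [-0.8  0.3 -2. ] [-0.08 -0.04 -0.01] 10.5
tcp in box [-0.4 60.1 83.9]
```

>>> move_arm:
  increments:
    - [0, 0, 0.3, 0, 0, 0]
    - [0, 0, 0.6, 0, 0, 0]
    - [0, 0, 0.9, 0, 0, 0]
    - [0, 0, 1, 0, 0, 0]
    - [0, 0, 1, 0, 0, 0]

```text
clock: 26.2
eef_pos: [594.5, 200.8, 74.3]
tool_rot: [-3.14, 0.001, 1.516]
force: [0.5, 0.2, -1.5]
width: 10.5
```

```bash
python3 st.py
```

```text
26.2 [594.5 200.8  74.3] [-3.140e+00  1.000e-03  1.516e+00] [ 0.5  0.2 -1.5] [-0.03 -0.04 -0.01] 10.5
tcp in box [-0.2 60.2 74.3]
```

Free of the walls on all sides; continuing down.

>>> move_arm:
  increments:
    - [0, 0, 0.3, 0, 0, 0]
    - [0, 0, 0.6, 0, 0, 0]
    - [0, 0, 0.9, 0, 0, 0]
    - [0, 0, 1.2, 0, 0, 0]
    - [0, 0, 1.5, 0, 0, 0]
    - [0, 0, 1.8, 0, 0, 0]
    - [0, 0, 1.9, 0, 0, 0]
    - [0, 0, 1.9, 0, 0, 0]

```text
clock: 27.0
eef_pos: [594.5, 200.8, 55.3]
tool_rot: [-3.14, 0.001, 1.516]
force: [-0.6, 0.0, -0.7]
width: 10.8
```

```bash
python3 st.py
```

```text
27.0 [594.5 200.8  55.3] [-3.140e+00  1.000e-03  1.516e+00] [-0.6  0.  -0.7] [ 0.01 -0.07  0.  ] 10.8
tcp in box [-0.2 60.2 55.3]
```

>>> move_arm:
  increments:
    - [0, 0, 0.1, 0, 0, 0]
    - [0, 0, 0.15, 0, 0, 0]
    - [0, 0, 0.15, 0, 0, 0]

```text
clock: 27.3
eef_pos: [594.6, 200.9, 54.1]
tool_rot: [-3.14, 0.0, 1.516]
force: [-0.7, 0.1, -1.0]
width: 10.6
```

```bash
python3 st.py
```

```text
27.3 [594.6 200.9  54.1] [-3.14   0.     1.516] [-0.7  0.1 -1. ] [-0.02 -0.02  0.07] 10.6
tcp in box [-0.  60.3 54.1]
```

No floor contact yet, so a bit lower.

>>> move_arm:
  increments:
    - [0, 0, 0.1, 0, 0, 0]
    - [0, 0, 0.15, 0, 0, 0]
    - [0, 0, 0.15, 0, 0, 0]

```text
clock: 27.6
eef_pos: [595.1, 201.1, 53.7]
tool_rot: [-3.141, 0.0, 1.516]
force: [-0.7, -0.1, 5.7]
width: 10.7
```

```bash
python3 st.py
```

```text
27.6 [595.1 201.1  53.7] [-3.141  0.     1.516] [-0.7 -0.1  5.7] [-0.2   0.39  0.  ] 10.7
tcp in box [ 0.4 60.5 53.7]
```

Seated (5.7 N). Release and retreat.

>>> move_arm:
  increments:
    - [0, 0, 0, 0, 0, 0]
    - [0, 0, 0, 0, 0, 0]
    - [0, 0, 0, 0, 0, 0]
    - [0, 0, -1, 0, 0, 0]
    - [0, 0, -5, 0, 0, 0]
    - [0, 0, -10, 0, 0, 0]
    - [-5, -8, -13, 0, 0, 0]
    - [-9, -12, -13, 0, 0, 0]
    - [-14, -16, -13, 0, 0, 0]
    - [-19, -16, -13, 0, 0, 0]
    - [-24, -16, -13, 0, 0, 0]
    - [-28, -16, -13, 0, 0, 0]
    - [-28, -16, -13, 0, 0, 0]
  grip: 0.1

```text
clock: 28.9
eef_pos: [418.8, -72.0, 183.7]
tool_rot: [-3.141, 0.002, 1.516]
force: [0.7, -0.3, 0.3]
width: 46.5
```

```bash
python3 st.py; python3 - <<'E'
from go import *
im=eyes.get_image("side")[:,:,::-1];im2=eyes.get_image("top")[:,:,::-1]
a=crop(im,180,195,95,75,6);b=crop(im2,178,150,65,60,6)
c=np.zeros((450,570+390,3),np.uint8);c[:,:570]=a;c[:360,570:]=b;cv2.imwrite("pics/g7.png",cv2.resize(c,None,fx=.83,fy=.83))
E
```

```text
28.9 [418.8 -72.  183.7] [-3.141e+00  2.000e-03  1.516e+00] [ 0.7 -0.3  0.3] [-0.02 -0.04 -0.04] 46.5
tcp in box [-160.4 -222.   183.7]
```

View pics/g7.png

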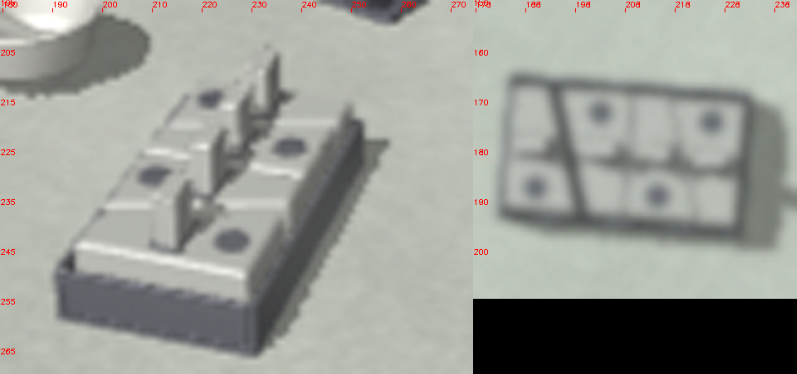

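All four are in the box, flush and alternating, with the dots at opposite ends and the tabs in a row. The arm is clear, so I'm handing in.

```bash
python3 -c "
from cell import ctrl
print(ctrl.finish_job())"
```

```text
the job is handed in; nothing more can be done
None
```

All four cassettes are in the box, alternating head to tail. From the -y end the order is A, B, C, D. I handed the job in at about 29 s of the 72 s allowed; no verdict is reported.

**What I did:** I gripped A by its tab, moved it against the -y wall (4.6 N contact) and backed off about 1 mm. B, C and D then went in one at a time; C and D were gripped tilted on the rack and turned upright in the air. Each was lowered to the floor before release, and A, C and D showed a clear upward force of 4 to 8 N when they touched. B's was only 1 N, but its height matched.

**Last checks:** The final side and top pictures show four flush cassette tops, no visible tilt and the arm clear of the box. By the gripper positions at release, allowing for estimated grip offsets, the cassette origins are at about y = -65, -25, +15 and +61 mm in the box. All are within about 2 mm of its long centre line.

**What disagreed or was not measured:**
- **Rack fit:** the first fit of C and D used misread uphill corners, so I dropped those points before gripping.
- **Move to slot 3:** one transfer move stopped about 20 mm short and was corrected before lowering.
- **Bystanders:** I did not measure the canister, the mortar or the bottle again at the end. The moves were kept away from them, and no unexpected contact force showed in the readings after each move.

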